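# Bring out the white reference from behind the beam line

### The arm

A 7-joint arm with a two-finger parallel gripper is mounted at the origin on the work surface. World frame = base frame: x ahead of the robot, y to its left, z up, the work surface at z = 0. Lengths are in m, angles in rad, forces in N, time in s.
With the tool pointing down it reaches from about 0.4 to 0.875 m from the base axis. Payload 19.3 kg.
Tool frame: the origin (TCP) lies midway between the tips of the shut fingers; the grasp point (between the pads) lies 19 mm behind it; z points along the fingers, y is the line along which they close (so a half turn about z gives the same grasp; the last joint's range is limited). The gripper opens to 85 mm and grips with 20 to 120 N. Pads are 22 mm wide; open, the fingers measure 114 mm over their backs; the gripper's body (76 mm by 85 mm) begins 54 mm behind the grasp point. The pads swing forward as they close: fully open they stand 13 mm farther back than shut.
Start: joints at [-1.277, 0.521, -0.036, 1.599, 0.021, 1.021, -0.113], TCP at [0.222, 0.584, 0.231] pointing down, gripper open.
Joint ranges: [-2.91, 2.91], [-0.3, 2.13], [-1.5, 1.42], [0.17, 2.43], [-1.26, 4.41], [0.16, 1.93], [-2.52, 2.52]. Speed limits (rad/s): [1.89, 1.89, 2.39, 2.39, 3.01, 3.01, 3.01].

### API

Orientations are given as [roll, pitch, yaw] about the fixed x, y, z axes, in that order (R = Rz(yaw) Ry(pitch) Rx(roll)).
In Python, from workcell import * gives the robot as it stands.
- The arm moves only by the shell command python3 -m creep 'ROWS' [FORCE]. ROWS is JSON, a list that holds one entry, the list of rows, each a list of 7 numbers: the closure, from -1 (fully open) to 1 (shut), then the shift along the tool's x, y, z in m, then the turn, a rotation vector about the tool's x, y, z in degrees. A call has 1 to 10 rows; each row shifts and turns the commanded pose from where the row before left it, along the tool's axes as they then stand; what a row does not reach is not made up. A row lasts 1/10 s, in which the tool goes at most 50 mm and 8.59 degrees, less where a joint would pass 70% of its speed; a pose out of reach is approached as far as the arm can. A call is refused whole if a number of a shift passes 0.05 or a number of a turn 8.59, either way. A call with a gripper value outside its range is refused whole. The fingers move at their own pace and stop on an object; FORCE is the grip in N (left out, the last holds). Time passes only in rows, so rows that do not move let the fingers close. It gives the time, the measured TCP pose, the force, the opening and the grip force at its end, in the units of the state.
- observe(): the state, without advancing time (a new reading comes with each control period).
- grab_frame(name): name is "side" or "top"; returns a dict with "image" (420x560x3 uint8, red, green, blue), "range_z" (420x560 float32, m along the optical axis (not along the pixel's ray), 0 where there is no reading), "fx", "fy", "cx", "cy" (pixels), "k1" (the pictures are not rectified: a ray, as slopes to the right and down, at radius r is drawn at 1 + k1 r^2 times it, then the intrinsics apply), "R" (3x3) and "t" (3): a world point X has camera coordinates R X + t. Camera axes: x right, y down, z forward; pixel columns grow to the right and rows downward; lengths in m; the calibration is good to about 2 mm. A picture is of the moment at which its call begins.
- job_done(): hands the job in; it is judged then, once.
Trained networks look in a picture, given as the dict that the camera call returned (one of the last four; its "shot" number tells which), for a name from the list of things; names that differ only in an ending like _2 or _b are one class to them, and where a whole thing is asked for, a point or a joint stands for the part that bears it (a point fixed in the world has none). Each returns a list of dicts, best first, with "confidence" (0 to 1); they miss things now and then, are a little off and sometimes report something else, mostly with a low value. They report only what shows in the picture. A call takes as long as a camera call.
- find_in(picture, thing): "extent" ([centre column, centre row, width, height] in pixels, round what is visible of it).
- outline_of(picture, thing): "region" (420x560 bool, what is visible of it) and "extent" ([centre column, centre row, width, height] in pixels, round what is visible of it).
- tip_of(picture, thing): "position" ([column, row] in pixels: a listed point, or the origin of a listed thing).
The state is a dict: "clock": time; "qpos": joint angles; "qd": joint speeds; "joint_efforts": joint torques, N m; "position": TCP position; "tool_rot": TCP orientation; "force": force on the tool from outside, world axes, zero at the start; "moment": the same for the moment, N m; "grip_width": finger opening in m; "finger_force": force on a finger pad.
Only numpy, scipy, OpenCV 4.12 (cv2) and the standard library are available. Lean on these libraries where they do the work, as an engineer would, in place of code of your own. Each camera call takes 0.05 s, during which the arm holds its last target. There are 200 camera calls.

### The job

The white reference standard (the low round puck) stands on the breadboard behind a row of three optics on posts, too close behind them for a gripper to get down to it. Clear all three optics to the grey parking mat first, then fetch the reference and set it flat in the round nest of the sample stage, and finally put each optic back, centred on the very base plate it came from and facing along the beam line as before. Keep the optics upright all the time, and leave the screwdriver, the bottle and the lens case alone.

Things in the scene. Friction and masses are not known exactly. Their poses are not given: they have to be found in the camera images.
- lens_tube: Lens tube: black level tube, diameter 38, length 40 mm along its y, glass at both ends, axis 85 mm above the underside, top 104 mm (small screw to 110). Below: steel post 12.7 mm thick and square base 42 x 42 x 14 mm. Origin: centre of the base's underside; z up, y along the beam. About 0.26 kg. Stands on one of the three base plates. Grip across the diameter (fingers at -x and +x) at axis height.
- iris: Iris: thin black upright disc, diameter 40, 12 mm thick along its y, centre 85 mm above the underside, top 105 mm (thin steel pin to 116). Below: steel post 12.7 mm thick and square base 42 x 42 x 14 mm. Origin: centre of the base's underside; z up, y along the beam. About 0.26 kg. Stands on one of the three base plates. Grip across the diameter (fingers at -x and +x) at centre height.
- filter_holder: Filter holder: black square frame with a glass pane, 44 mm wide along x, 22 mm thick along its y, from 61 to 109 mm above the underside. Below: steel post 12.7 mm thick and square base 42 x 42 x 14 mm. Origin: centre of the base's underside; z up, y along the beam. About 0.26 kg. Stands on one of the three base plates. Grip across the width (fingers at -x and +x), 85 mm up.
- reference: White reference standard: low black puck, diameter 46, height 26 mm, with a white disc 35 mm wide in its top. Origin: centre of the underside; z up. 0.11 kg. Stands on the breadboard behind the row of optics as seen from the robot. Grip across the diameter; fingers beside it along the board's y have room.
- board: Steel breadboard (fixed), 300 (x) x 250 (y) x 13 mm; origin: centre of underside, x away from the robot, y along the row of optics and the beam. Three aluminium base plates 48 x 48 mm, tops at z 19 mm, centred at x -20, y -58, 0, 58 mm; each optic stands centred on one (within 3 mm), order varies. A fixed black spectrometer box fills x 85 to 145, y -65 to 65 mm, top at 53 mm.
- mat: Grey parking mat (fixed, flat), 280 mm along its x by 130 mm along its y, 3 mm thick, on the bench left or right of the breadboard. Origin: centre of its underside. Empty at the start; takes the three optics in a row along its x, 85 mm apart.
- nest (a point): Centre of the floor of the nest, 29 mm above the bench: a round recess 60 mm wide inside an aluminium ring (72 mm outside, 4 mm high) on top of the black sample stage (fixed, 100 x 90 mm, micrometer towards its -x), which stands on the other side of the breadboard from the mat. The middle of the reference's underside belongs here.
- driver: Bystander: screwdriver 170 mm long, lying on the breadboard in front of the optics (robot side). Leave alone.
- cleaner: Bystander: small amber bottle with black cap, diameter 44, height 95 mm, standing at the far left of the bench. Leave alone.
- lens_case: Bystander: flat round white lens case, diameter 55, height 20 mm, lying at the far right of the bench. Leave alone.

How it is judged:
By the outcome, as a careful person would: the job done as asked, in the order asked, and still so for the second after the job is handed in, with the robot touching nothing.
It also fails if it takes over 141 s, if anything falls off the work surface, if the arm or the gripper's body presses on something with over 40 N, if the wrist force passes 120 N, or if a joint passes its speed limit or range.

## Working session

There is one attempt and no reset: what is moved stays moved. The work goes in short steps, Python scripts to look and compute and a shell command to move; the robot and the scene stay as the last step left them, time stands still between calls to the robot, and variables do not carry over. Pictures are saved under pics/ and viewed, at most 14 in all, crops included, and the job is handed in when it is done.

```bash
mkdir -p pics; ls
cat > h.py <<'E'
from workcell import *
import numpy as np, cv2
from scipy.spatial.transform import Rotation as Ro
def undist(f,p):
    x=np.array([(p[0]-f["cx"])/f["fx"],(p[1]-f["cy"])/f["fy"]]); u=x.copy()
    for _ in range(20): u=x/(1+f["k1"]*(u@u))
    return u
def ray(f,p):
    u=undist(f,p); R=np.array(f["R"]);t=np.array(f["t"])
    return -R.T@t, R.T@np.array([u[0],u[1],1.])
def at_z(f,p,z):
    c,d=ray(f,p); return c+d*(z-c[2])/d[2]
def tri(f1,p1,f2,p2):
    c1,d1=ray(f1,p1);c2,d2=ray(f2,p2)
    s=np.linalg.lstsq(np.c_[d1,-d2],c2-c1,rcond=None)[0]
    a=c1+s[0]*d1;b=c2+s[1]*d2
    return (a+b)/2,np.linalg.norm(a-b)
def cloud(f,mask=None):
    z=f["range_z"]; m=z>0
    if mask is not None: m=m&mask
    v,u=np.nonzero(m); x=np.stack([(u-f["cx"])/f["fx"],(v-f["cy"])/f["fy"]],1); w=x.copy()
    for _ in range(20): w=x/(1+f["k1"]*(w**2).sum(1))[:,None]
    P=np.c_[w,np.ones(len(w))]*z[m][:,None]
    return (P-np.array(f["t"]))@np.array(f["R"])
def save(f,n): cv2.imwrite(f"pics/{n}.png",f["image"][:,:,::-1])
E
python3 - <<'E'
from h import *
np.set_printoptions(precision=4,suppress=True)
print(observe())
T=["lens_tube","iris","filter_holder","reference","board","mat","nest","driver","cleaner","lens_case"]
F={}
for n in("side","top"):
    f=F[n]=grab_frame(n); save(f,n+"0"); print(n,f["fx"],f["k1"],-np.array(f["R"]).T@f["t"],(f["range_z"]>0).mean())
    f["tip"]={}
    for t in T:
        r=tip_of(f,t)
        if r: f["tip"][t]=r[0]["position"]; print(n,t,r[0]["position"],r[0]["confidence"],[x["confidence"] for x in r[1:3]])
for t in T:
    if t in F["side"]["tip"] and t in F["top"]["tip"]: print(t,*tri(F["side"],F["side"]["tip"][t],F["top"],F["top"]["tip"][t]))
E
```

```text
pics
{'clock': 0.0, 'qpos': array([-1.2772,  0.522 , -0.0363,  1.6   ,  0.0212,  1.0211, -0.1128]), 'qd': array([ 0.0009,  0.0017, -0.0012, -0.0002, -0.0006, -0.0007, -0.0004]), 'joint_efforts': array([ -0.0012, -92.7103,   1.9791, -36.9943,   0.0177,   0.008 ,
        -0.    ]), 'position': array([0.2223, 0.5838, 0.2307]), 'tool_rot': array([-3.1405,  0.0001,  2.7778]), 'force': array([-1.0686,  1.2094,  0.314 ]), 'moment': array([ 0.0309,  0.0319, -0.037 ]), 'finger_force': 0.0, 'grip_width': 0.08496568399275208}
side 506.229436185688 -0.010143491858220947 [0.4593 0.8034 0.5811] 0.995922619047619
side lens_tube [330.5, 218.0] 0.61 []
side iris [330.6, 203.4] 0.76 []
side filter_holder [324.8, 239.2] 0.96 []
side reference [300.3, 217.0] 0.94 []
side board [318.7, 228.2] 0.63 []
side mat [354.3, 157.8] 0.79 []
side nest [326.0, 336.2] 0.94 []
side driver [363.6, 222.8] 0.76 [0.56]
side lens_case [246.9, 155.7] 0.59 []
top 391.9045328257178 -0.09252440194396011 [ 0.519  -0.0237  0.8262] 0.9957482993197279
top lens_tube [259.3, 248.0] 0.86 []
top iris [285.8, 244.6] 0.66 []
top filter_holder [230.4, 245.7] 0.8 []
top reference [264.7, 220.9] 0.97 []
top board [256.6, 240.9] 0.76 []
top mat [404.6, 259.2] 0.91 [0.7]
top nest [110.9, 262.6] 0.89 []
top driver [262.2, 281.6] 0.82 []
top cleaner [154.3, 139.6] 0.89 []
top lens_case [372.6, 140.3] 0.77 []
lens_tube [ 0.5137 -0.0037  0.0246] 1.4346896284789095e-05
iris [ 0.5197 -0.058   0.0228] 0.0001994246574845721
filter_holder [0.5181 0.0559 0.0171] 0.0023662856408217404
reference [ 0.5719 -0.0152  0.0102] 0.004313689861575851
board [0.5315 0.0026 0.0017] 0.00598980887813976
mat [ 0.4863 -0.3106 -0.0004] 0.00435988835052571
nest [0.4867 0.3009 0.0318] 0.0018964415691622887
driver [ 0.4476 -0.0084  0.02  ] 0.0048764778257855785
lens_case [ 0.7419 -0.2499  0.0063] 0.0038763867497417968
```

View pics/top0.png

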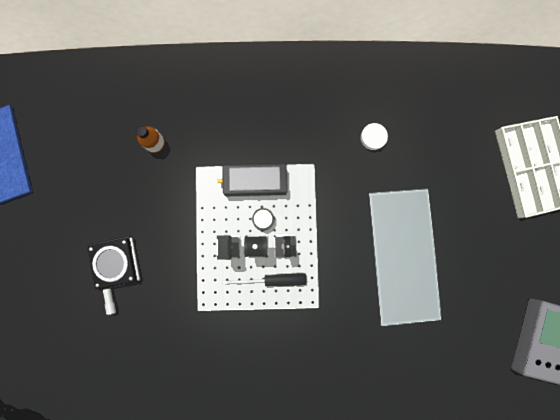

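View pics/side0.png

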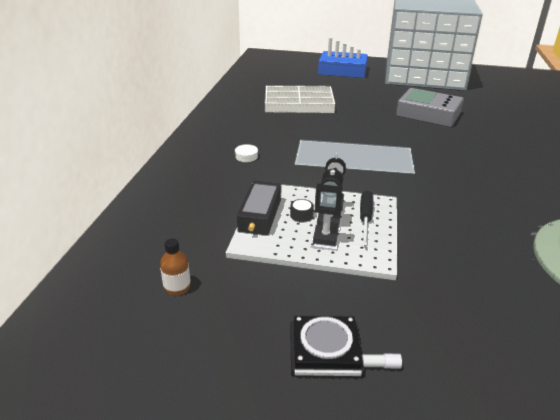

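The top view shows the filter holder at (228,247), lens tube at (257,246), iris at (287,246) and reference at (263,218). The mat is on the right at (405,257), the nest on the left at (110,264) and the driver at (285,281). The side view agrees, with the filter holder nearest. Next I refine the positions.

```bash
cat > meas.py <<'E'
from h import *
np.set_printoptions(precision=4,suppress=True)
def rect(P):
    (c,s,a)=cv2.minAreaRect((P[:,:2]*1000).astype(np.float32)); return np.round(c,1),np.round(s,1),round(a,2)
if __name__=="__main__":
    for n in ("top","side"):
        f=grab_frame(n); C=cloud(f)
        im=f["image"].astype(int); 
        for t in ("board","mat"):
            o=outline_of(f,t)
            if not o: print(n,t,"none"); continue
            P=cloud(f,o[0]["region"]); z=np.median(P[:,2]); P=P[abs(P[:,2]-z)<.006]; print(n,t,"z",round(z,4),rect(P))
        for t,(x,y) in {"lens_tube":(.516,0),"iris":(.518,-.058),"filter_holder":(.518,.056)}.items():
            w=C[(abs(C[:,0]-x)<.032)&(abs(C[:,1]-y)<.028)&(C[:,2]>.088)]
            o=outline_of(f,t); P=cloud(f,o[0]["region"]) if o else None
            print(n,t,len(w),"box",w.min(0),w.max(0),"mask",None if P is None else (len(P),np.percentile(P,[2,98],axis=0)))
        w=C[(abs(C[:,0]-.572)<.04)&(abs(C[:,1]+.012)<.04)&(C[:,2]>.028)&(C[:,2]<.06)]
        print(n,"ref",len(w),rect(w),np.median(w[:,2]))
        w=C[(abs(C[:,0]-.487)<.06)&(abs(C[:,1]-.30)<.06)]
        r=w[w[:,2]>.030]; print(n,"ring",len(r),rect(r),np.median(r[:,2]))
        d=w[np.hypot(w[:,0]-.487,w[:,1]-.3)<.02]; print("floor z",np.median(d[:,2]))
E
python3 meas.py
```

```text
top board z 0.0129 (array([537.2,   2.7]), array([299.8, 251.3]), 0.38)
top mat z 0.003 (array([ 490.9, -312. ]), array([281.8, 134.4]), 3.47)
top lens_tube 457 box [ 0.4995 -0.0184  0.1054] [0.5379 0.0218 0.1301] mask None
top iris 162 box [ 0.4987 -0.0636  0.0962] [ 0.5373 -0.0506  0.1334] mask (435, array([[ 0.4986, -0.0777,  0.0299],
       [ 0.5373, -0.0375,  0.1244]]))
top filter_holder 320 box [0.4959 0.0477 0.088 ] [0.539  0.0693 0.1302] mask (516, array([[0.4975, 0.0378, 0.0219],
       [0.5386, 0.0676, 0.1294]]))
top ref 428 (array([560.5, -17.5]), array([74.3, 44.9]), 20.83) 0.038573666752810126
top ring 442 (array([485.6, 303.1]), array([86.9, 82.3]), 10.63) 0.031449934324317586
floor z 0.02854462262915968
side board z 0.0152 (array([537.3,   2.5]), array([299.5, 255.3]), 0.53)
side mat z 0.0054 (array([ 489.1, -316.7]), array([284.2, 152.5]), 3.48)
side lens_tube 306 box [ 0.4985 -0.0195  0.1024] [0.5366 0.0236 0.1321] mask (340, array([[ 0.4995, -0.0157,  0.0286],
       [ 0.5337,  0.0227,  0.1303]]))
side iris 238 box [ 0.4966 -0.0648  0.096 ] [ 0.5355 -0.0474  0.1378] mask (247, array([[ 0.4954, -0.0627,  0.0281],
       [ 0.5348, -0.0378,  0.1269]]))
side filter_holder 698 box [0.4945 0.0468 0.0881] [0.5386 0.0731 0.1317] mask (1291, array([[0.4955, 0.0412, 0.0234],
       [0.537 , 0.0803, 0.1307]]))
side ref 391 (array([563.9,  -0.7]), array([44.5, 74. ]), 38.14) 0.04028940198637621
side ring 2420 (array([485.2, 303.9]), array([89.5, 87.9]), 11.18) 0.03134485902992926
floor z 0.030842888041799823
```

```bash
python3 -m creep '[[[-1,0,0,0,0,0,6.88],[-1,0,0,0,0,0,6.88],[-1,0,0,0,0,0,6.88],[-1,0,0,0,0,0,6.88],[-1,0,0,0,0,0,6.88],[-1,0,0,0,0,0,6.88],[-1,0,0,0,0,0,6.88],[-1,0,0,0,0,0,6.88],[-1,0,0,0,0,0,6.88],[-1,0,0,0,0,0,6.84]]]' 60 && python3 -m creep '[[[-1,-0.02,0.011,0,0,0,0],[-1,-0.035,0.02,0,0,0,0],[-1,-0.035,0.02,0,0,0,0],[-1,-0.035,0.02,0,0,0,0],[-1,-0.035,0.02,0,0,0,0],[-1,-0.035,0.02,0,0,0,0],[-1,-0.035,0.02,0,0,0,0],[-1,-0.035,0.02,0,0,0,0],[-1,-0.035,0.02,0,0,0,0],[-1,-0.035,0.02,0,0,0,0]]]'
```

```text
clock: 2.7
position: [0.2223, 0.5841, 0.2313]
tool_rot: [-3.142, -0.0, 1.573]
force: [0.2, 0.4, -0.6]
grip_width: 0.0854
finger_force: 0.0
clock: 3.7
position: [0.4163, 0.249, 0.2315]
tool_rot: [3.141, -0.0, 1.578]
force: [-0.2, 0.3, 0.1]
grip_width: 0.0854
finger_force: 0.0
```

```bash
python3 -m creep '[[[-1,-0.0381,0.0199,0,0,0,0],[-1,-0.0381,0.0199,0,0,0,0],[-1,-0.0381,0.0199,0,0,0,0],[-1,-0.0381,0.0199,0,0,0,0],[-1,-0.0383,0.0197,0,0,0,0],[-1,0,0,0.03,0,0,0],[-1,0,0,0.03,0,0,0],[-1,0,0,0.03,0,0,0],[-1,0,0,0.03,0,0,0],[-1,0,0,0.02,0,0,0]]]' 50 && python3 -m creep '[[[-1,0,0,0.0095,0,0,0],[-1,0,0,0,0,0,0],[-1,0,0,0,0,0,0]]]' && python3 -m creep '[[[1,0,0,0,0,0,0],[1,0,0,0,0,0,0],[1,0,0,0,0,0,0],[1,0,0,0,0,0,0],[1,0,0,0,0,0,0],[1,0,0,0,0,0,0],[1,0,0,0,0,0,0],[1,0,0,0,0,0,0]]]' 50
```

```text
clock: 4.7
position: [0.5157, 0.0603, 0.0895]
tool_rot: [-3.14, 0.0, 1.578]
force: [0.5, 0.3, -0.5]
grip_width: 0.0855
finger_force: 0.0
clock: 5.0
position: [0.5168, 0.0603, 0.0826]
tool_rot: [3.141, -0.0, 1.577]
force: [0.3, -0.3, -0.2]
grip_width: 0.0854
finger_force: 0.0
clock: 5.8
position: [0.5167, 0.0605, 0.0825]
tool_rot: [3.141, -0.0, 1.578]
force: [-2.1, 1.0, 9.2]
grip_width: 0.0434
finger_force: 49.7
```

```bash
python3 -m creep '[[[1,0,0,-0.01,0,0,0],[1,0,0,-0.03,0,0,0],[1,0,0,-0.035,0,0,0],[1,0,0,-0.035,0,0,0],[1,0,0,-0.025,0,0,0],[1,0,0,0,0,0,0]]]' 50 && python3 -m creep '[[[1,-0.0207,0.0034,0,0,0,0],[1,-0.04,0.006,0,0,0,0],[1,-0.04,0.006,0,0,0,0],[1,-0.04,0.006,0,0,0,0],[1,-0.042,0.006,0,0,0,0],[1,-0.042,0.006,0,0,0,0],[1,-0.042,0.006,0,0,0,0],[1,-0.04,0.006,0,0,0,0],[1,-0.04,0.006,0,0,0,0],[1,-0.0204,0.004,0,0,0,0]]]' && python3 -m creep '[[[1,0,0,0,0,0,0],[1,0,0,0.03,0,0,0],[1,0,0,0.04,0,0,0],[1,0,0,0.035,0,0,0],[1,0,0,0.02,0,0,0],[1,0,0,0.01,0,0,0],[1,0,0,0,0,0,0],[1,0,0,0,0,0,0]]]'
```

```text
clock: 6.4
position: [0.5175, 0.0605, 0.2203]
tool_rot: [3.137, -0.002, 1.577]
force: [0.2, 0.4, -4.1]
grip_width: 0.0438
finger_force: 52.3
clock: 7.4
position: [0.5731, -0.31, 0.2161]
tool_rot: [-3.14, 0.001, 1.575]
force: [-0.5, 1.1, -1.8]
grip_width: 0.0434
finger_force: 52.2
clock: 8.2
position: [0.5746, -0.3064, 0.0827]
tool_rot: [3.141, 0.0, 1.578]
force: [-0.5, -0.6, -2.4]
grip_width: 0.0433
finger_force: 52.1
```

```bash
python3 -m creep '[[[1,0,0,0.008,0,0,0],[1,0,0,0.004,0,0,0],[1,0,0,0.0025,0,0,0],[1,0,0,0.001,0,0,0],[1,0,0,0,0,0,0],[1,0,0,0,0,0,0]]]' && python3 -m creep '[[[-0.4,0,0,0,0,0,0],[-0.4,0,0,0,0,0,0],[-0.4,0,0,0,0,0,0],[-0.4,0,0,0,0,0,0]]]'
```

```text
clock: 8.8
position: [0.5743, -0.3064, 0.0665]
tool_rot: [3.141, 0.0, 1.578]
force: [-2.3, 1.6, 1.9]
grip_width: 0.0437
finger_force: 52.7
clock: 9.2
position: [0.5743, -0.3064, 0.0663]
tool_rot: [3.141, 0.0, 1.578]
force: [-0.5, -0.4, -0.3]
grip_width: 0.0595
finger_force: 0.0
```

```bash
python3 -m creep '[[[-0.4,0,0,-0.02,0,0,0],[-0.4,0,0,-0.04,0,0,0],[-0.4,0,0,-0.04,0,0,0],[-0.4,0.02,-0.004,0,0,0,0],[-0.4,0.04,-0.007,0,0,0,0],[-0.4,0.04,-0.007,0,0,0,0],[-0.4,0.045,-0.008,0,0,0,0],[-0.4,0.045,-0.008,0,0,0,0],[-0.4,0.045,-0.008,0,0,0,0],[-0.4,0.04,-0.007,0,0,0,0]]]' && python3 -m creep '[[[-0.4,0.0328,-0.0051,0,0,0,0],[-0.4,0,0,0,0,0,0],[-0.4,0,0,0,0,0,0]]]'
python3 - <<'E'
from h import *
np.set_printoptions(precision=4,suppress=True)
f=grab_frame("side"); save(f,"side1")
from meas import rect
C=cloud(f); w=C[(abs(C[:,0]-.575)<.04)&(abs(C[:,1]+.307)<.04)&(C[:,2]>.085)&(C[:,2]<.13)]; print(rect(w),w[:,2].max())
E
```

```text
clock: 10.2
position: [0.5228, -0.0295, 0.1664]
tool_rot: [3.141, -0.0, 1.578]
force: [1.1, 1.1, 0.8]
grip_width: 0.0596
finger_force: 0.0
clock: 10.5
position: [0.5181, 0.0015, 0.1665]
tool_rot: [3.141, 0.0, 1.579]
force: [0.3, -0.0, 0.6]
grip_width: 0.0598
finger_force: 0.0
(array([ 573.2, -306. ]), array([43.5, 26.9]), 0.06) 0.11466934755531286
```

View pics/side1.png

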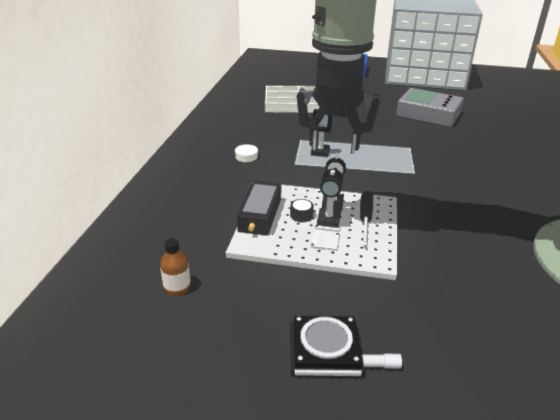

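The side view shows the filter holder upright on the mat at (320,135) and its plate free at (326,240). The gripper is above the tube.

```bash
python3 -m creep '[[[-0.4,0,0,0.03,0,0,0],[-0.4,0,0,0.03,0,0,0],[-0.4,0,0,0.017,0,0,0],[-0.4,0,0,0.0075,0,0,0],[-0.4,0,0,0,0,0,0],[-0.4,0,0,0,0,0,0]]]' 50 && python3 -m creep '[[[1,0,0,0,0,0,0],[1,0,0,0,0,0,0],[1,0,0,0,0,0,0],[1,0,0,0,0,0,0],[1,0,0,0,0,0,0],[1,0,0,0,0,0,0]]]' && python3 -m creep '[[[1,0,0,-0.01,0,0,0],[1,0,0,-0.03,0,0,0],[1,0,0,-0.035,0,0,0],[1,0,0,-0.035,0,0,0],[1,0,0,-0.025,0,0,0],[1,0,0,0,0,0,0]]]'
```

```text
clock: 11.15
position: [0.5185, 0.0005, 0.0825]
tool_rot: [3.141, 0.0, 1.577]
force: [-0.3, -0.6, 0.6]
grip_width: 0.0602
finger_force: 0.0
clock: 11.75
position: [0.5185, 0.0011, 0.0828]
tool_rot: [3.14, -0.0, 1.578]
force: [-2.2, -0.7, 10.0]
grip_width: 0.0365
finger_force: 48.8
clock: 12.35
position: [0.5194, 0.0011, 0.2205]
tool_rot: [3.136, -0.001, 1.578]
force: [0.0, -0.7, -3.2]
grip_width: 0.0364
finger_force: 50.9
```

```bash
python3 -m creep '[[[1,-0.02,-0.002,0,0,0,0],[1,-0.035,-0.0036,0,0,0,0],[1,-0.035,-0.0036,0,0,0,0],[1,-0.035,-0.0036,0,0,0,0],[1,-0.036,-0.0036,0,0,0,0],[1,-0.036,-0.0036,0,0,0,0],[1,-0.036,-0.0036,0,0,0,0],[1,-0.035,-0.0036,0,0,0,0],[1,-0.03,-0.0026,0,0,0,0],[1,-0.0158,-0.001,0,0,0,0]]]' && python3 -m creep '[[[1,0,0,0,0,0,0],[1,0,0,0.03,0,0,0],[1,0,0,0.04,0,0,0],[1,0,0,0.035,0,0,0],[1,0,0,0.02,0,0,0],[1,0,0,0.016,0,0,0],[1,0,0,0.006,0,0,0],[1,0,0,0.003,0,0,0],[1,0,0,0,0,0,0],[1,0,0,0,0,0,0]]]'
```

```text
clock: 13.35
position: [0.4882, -0.3153, 0.2166]
tool_rot: [-3.141, 0.001, 1.575]
force: [0.1, -0.6, -2.3]
grip_width: 0.0366
finger_force: 50.8
clock: 14.35
position: [0.4899, -0.3127, 0.0676]
tool_rot: [3.141, 0.0, 1.578]
force: [1.0, 0.4, -1.9]
grip_width: 0.0368
finger_force: 50.8
```

```bash
python3 -m creep '[[[1,0,0,0.001,0,0,0],[1,0,0,0,0,0,0],[-0.4,0,0,0,0,0,0],[-0.4,0,0,0,0,0,0],[-0.4,0,0,0,0,0,0],[-0.4,0,0,-0.01,0,0,0],[-0.4,0,0,-0.04,0,0,0],[-0.4,0,0,-0.05,0,0,0]]]' && python3 -m creep '[[[-0.4,0.02,0.002,0,0,0,0],[-0.4,0.04,0.0045,0,0,0,0],[-0.4,0.042,0.005,0,0,0,0],[-0.4,0.042,0.005,0,0,0,0],[-0.4,0.042,0.005,0,0,0,0],[-0.4,0.04,0.0045,0,0,0,0],[-0.4,0.0298,0.0033,0,0,0,0],[-0.4,0,0,0,0,0,0],[-0.4,0,0,0,0,0,0],[-0.4,0,0,0,0,0,0]]]'
python3 - <<'E'
from h import *
f=grab_frame("top"); save(f,"top1")
E
```

```text
clock: 15.15
position: [0.4884, -0.3125, 0.1663]
tool_rot: [-3.139, -0.001, 1.577]
force: [1.0, 0.3, -0.2]
grip_width: 0.06
finger_force: 0.0
clock: 16.15
position: [0.5168, -0.058, 0.1662]
tool_rot: [3.141, 0.0, 1.576]
force: [-0.3, 0.6, 0.9]
grip_width: 0.0599
finger_force: 0.0
```

View pics/top1.png

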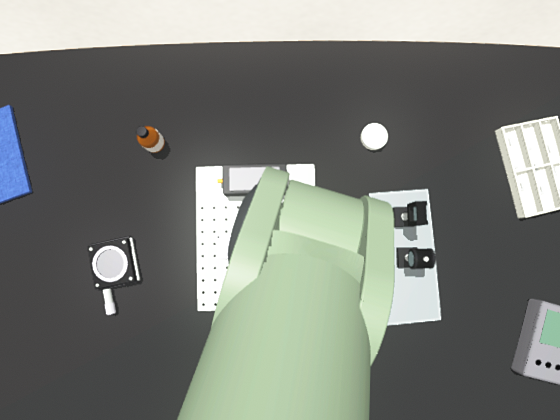

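The top view shows the filter (415,213) and the tube (415,258) standing on the mat, with the arm over the iris.

```bash
python3 -m creep '[[[-0.4,0,0,0.03,0,0,0],[-0.4,0,0,0.03,0,0,0],[-0.4,0,0,0.017,0,0,0],[-0.4,0,0,0.007,0,0,0],[-0.4,0,0,0,0,0,0],[-0.4,0,0,0,0,0,0]]]' 50 && python3 -m creep '[[[1,0,0,0,0,0,0],[1,0,0,0,0,0,0],[1,0,0,0,0,0,0],[1,0,0,0,0,0,0],[1,0,0,0,0,0,0],[1,0,0,0,0,0,0]]]' && python3 -m creep '[[[1,0,0,-0.01,0,0,0],[1,0,0,-0.03,0,0,0],[1,0,0,-0.03,0,0,0],[1,0,0,-0.01,0,0,0],[1,0,0,0,0,0,0]]]'  && python3 -m creep '[[[1,-0.02,-0.009,0,0,0,0],[1,-0.033,-0.0145,0,0,0,0],[1,-0.034,-0.015,0,0,0,0],[1,-0.034,-0.015,0,0,0,0],[1,-0.034,-0.015,0,0,0,0],[1,-0.034,-0.015,0,0,0,0],[1,-0.034,-0.015,0,0,0,0],[1,-0.025,-0.0105,0,0,0,0],[1,-0.0124,-0.0047,0,0,0,0],[1,0,0,0,0,0,0]]]'
```

```text
clock: 16.8
position: [0.5173, -0.0575, 0.0826]
tool_rot: [3.141, 0.0, 1.577]
force: [-0.5, -0.1, 0.3]
grip_width: 0.0601
finger_force: 0.0
clock: 17.4
position: [0.5174, -0.057, 0.0829]
tool_rot: [3.14, -0.0, 1.578]
force: [-2.1, -0.2, 10.7]
grip_width: 0.0384
finger_force: 48.7
clock: 17.9
position: [0.5176, -0.0567, 0.1633]
tool_rot: [3.139, -0.0, 1.578]
force: [-1.0, 0.0, -2.6]
grip_width: 0.0384
finger_force: 51.0
clock: 18.9
position: [0.404, -0.3192, 0.161]
tool_rot: [-3.14, -0.0, 1.575]
force: [-0.4, 0.5, -2.2]
grip_width: 0.0384
finger_force: 50.9
```

```bash
python3 -m creep '[[[1,0,0,0.03,0,0,0],[1,0,0,0.035,0,0,0],[1,0,0,0.018,0,0,0],[1,0,0,0.008,0,0,0],[1,0,0,0.003,0,0,0],[1,0,0,0.0015,0,0,0],[1,0,0,0,0,0,0],[1,0,0,0,0,0,0]]]' && python3 -m creep '[[[-0.4,0,0,0,0,0,0],[-0.4,0,0,0,0,0,0],[-0.4,0,0,0,0,0,0],[-0.4,0,0,-0.01,0,0,0],[-0.4,0,0,-0.04,0,0,0],[-0.4,0,0,-0.05,0,0,0],[-0.4,0,0,-0.03,0,0,0]]]'
cat > m2.py <<'E'
from h import *
from meas import rect
from scipy.optimize import least_squares
np.set_printoptions(precision=4,suppress=True)
def circ(P):
    s=least_squares(lambda q:np.hypot(P[:,0]-q[0],P[:,1]-q[1])-q[2],[*P[:,:2].mean(0),.03],loss="soft_l1",f_scale=.002).x; return s
F={}
for n in("top","side"):
    f=F[n]=grab_frame(n); save(f,n+"2"); C=cloud(f)
    for y in(-.0554,.0026,.0606):
        d=C[(abs(C[:,0]-.517)<.032)&(abs(C[:,1]-y)<.0285)]
        hi=d[(d[:,2]>(.0165 if n=="top" else .019))&(d[:,2]<.03)]; print(n,"plate",len(hi),len(d),rect(hi) if len(hi)>5 else 0, np.median(hi[:,2]) if len(hi) else 0)
    w=C[(np.hypot(C[:,0]-.572,C[:,1]+.014)<.035)&(C[:,2]>.034)]; print(n,"ref top",len(w),rect(w),np.median(w[:,2]), w[:,:2].mean(0))
    # white disc by colour
    z=.039; o=outline_of(f,"reference")
    if o:
        r=o[0]["region"]; g=(f["image"].min(2)>150)&r
        m=np.argwhere(g).mean(0)[::-1]; F[n]["wd"]=m; print(n,"white",g.sum(),m,at_z(f,m,.039))
    w=C[(np.hypot(C[:,0]-.4854,C[:,1]-.3035)<.045)&(C[:,2]>.0312)]; print(n,"ring",len(w),circ(w),np.median(w[:,2]))
if "wd" in F["top"] and "wd" in F["side"]: print(tri(F["top"],F["top"]["wd"],F["side"],F["side"]["wd"]))
E
python3 m2.py
```

```text
clock: 19.7
position: [0.4057, -0.3181, 0.0671]
tool_rot: [3.14, 0.001, 1.578]
force: [-0.4, -0.1, -2.9]
grip_width: 0.0383
finger_force: 51.0
clock: 20.4
position: [0.4051, -0.3188, 0.1999]
tool_rot: [3.14, 0.001, 1.577]
force: [1.0, 0.5, -0.3]
grip_width: 0.0597
finger_force: 0.0
top plate 507 858 (array([520. , -55.6]), array([47.5, 47.3]), 89.15) 0.018587952141612848
top plate 533 860 (array([518.9,   2.2]), array([47.5, 47.3]), 89.11) 0.01872108613915962
top plate 507 858 (array([517.8,  59.9]), array([47.8, 47.4]), 89.59) 0.01857363575709647
top ref top 400 (array([573.7, -12.2]), array([44.8, 44.1]), 55.4) 0.03875840551177523 [ 0.5736 -0.0124]
top white 278 [262.7302 218.3453] [ 0.5732 -0.0118  0.039 ]
top ring 257 [0.4864 0.3033 0.0332] 0.03238544093539861
side plate 318 495 (array([517.6, -55. ]), array([50.6, 48. ]), 90.0) 0.021016304393536397
side plate 373 578 (array([517. ,   2.8]), array([48.1, 50.3]), 1.46) 0.0209387578302778
side plate 415 680 (array([516.6,  60.7]), array([47.8, 49.6]), 0.39) 0.020857561845700145
side ref top 303 (array([572.3, -11.6]), array([44. , 46.2]), 23.57) 0.04083155569388013 [ 0.5717 -0.0081]
side white 171 [301.7427 204.8655] [ 0.5724 -0.0155  0.039 ]
side ring 1179 [0.4852 0.3045 0.0323] 0.032776395769504
(array([ 0.5725, -0.0119,  0.0414]), np.float64(0.0011936172717360626))
```

View pics/top2.png

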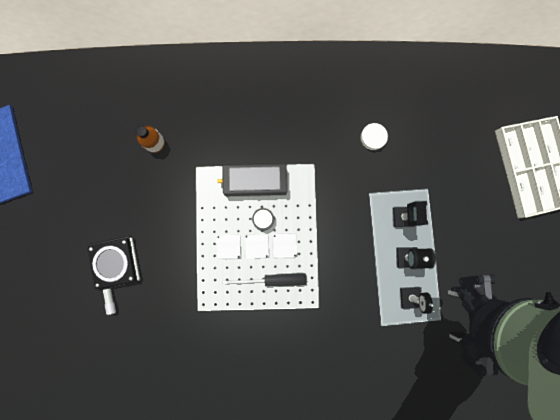

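View pics/side2.png

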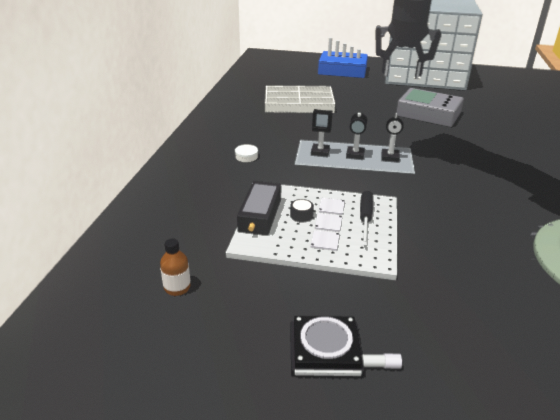

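The top and side views show all three optics upright on the mat, at side pixels (321,135), (357,137) and (394,140). The plates are free and the puck is at top (263,218), so I can fetch the reference.

```bash
python3 -m creep '[[[-0.7,0,0,0,0,0,8.2],[-0.7,0,0,0,0,0,8.2],[-0.7,0,0,0,0,0,8.2],[-0.7,0,0,0,0,0,8.2],[-0.7,0,0,0,0,0,8.2],[-0.7,0,0,0,0,0,8.2],[-0.7,0,0,0,0,0,8.2],[-0.7,0,0,0,0,0,8.2],[-0.7,0,0,0,0,0,8.2],[-0.7,0,0,0,0,0,8.2]]]' && python3 -m creep '[[[-0.7,0,0,0,0,0,8],[-0.7,0.019,-0.034,0,0,0,0],[-0.7,0.019,-0.034,0,0,0,0],[-0.7,0.019,-0.034,0,0,0,0],[-0.7,0.019,-0.034,0,0,0,0],[-0.7,0.019,-0.034,0,0,0,0],[-0.7,0.019,-0.034,0,0,0,0],[-0.7,0.019,-0.034,0,0,0,0],[-0.7,0.019,-0.034,0,0,0,0],[-0.7,0.0179,-0.0336,0,0,0,0]]]' && python3 -m creep '[[[-0.7,0,0,0.02,0,0,0],[-0.7,0,0,0.04,0,0,0],[-0.7,0,0,0.04,0,0,0],[-0.7,0,0,0.02,0,0,0],[-0.7,0,0,0,0,0,0],[-0.7,0,0,0,0,0,0]]]'
```

```text
clock: 21.6
position: [0.4045, -0.3178, 0.1955]
tool_rot: [-3.141, 0.002, 0.14]
force: [-0.2, 0.7, -0.7]
grip_width: 0.0723
finger_force: 0.0
clock: 22.6
position: [0.5729, -0.0097, 0.1953]
tool_rot: [3.141, 0.002, 0.007]
force: [1.6, -1.2, 0.2]
grip_width: 0.0725
finger_force: 0.0
clock: 23.2
position: [0.5726, -0.0119, 0.0764]
tool_rot: [3.141, 0.001, 0.006]
force: [-0.7, -0.2, 0.6]
grip_width: 0.0725
finger_force: 0.0
```

```bash
python3 -m creep '[[[-0.7,0,0,0.03,0,0,0],[-0.7,0,0,0.02,0,0,0],[-0.7,0,0,0.008,0,0,0],[-0.7,0,0,0.003,0,0,0],[-0.7,0,0,0,0,0,0],[-0.7,0,0,0,0,0,0]]]' && python3 -m creep '[[[1,0,0,0,0,0,0],[1,0,0,0,0,0,0],[1,0,0,0,0,0,0],[1,0,0,0,0,0,0],[1,0,0,0,0,0,0],[1,0,0,0,0,0,0]]]' 50 && python3 -m creep '[[[1,0,0,-0.01,0,0,0],[1,0,0,-0.03,0,0,0],[1,0,0,-0.04,0,0,0],[1,0,0,-0.02,0,0,0],[1,0,0,0,0,0,0]]]'
```

```text
clock: 23.8
position: [0.5734, -0.0114, 0.0164]
tool_rot: [-3.142, -0.001, 0.007]
force: [-0.3, 0.2, 0.2]
grip_width: 0.0727
finger_force: 0.0
clock: 24.4
position: [0.5731, -0.0112, 0.0161]
tool_rot: [-3.141, -0.001, 0.007]
force: [-3.4, 2.1, 13.0]
grip_width: 0.0435
finger_force: 49.3
clock: 24.9
position: [0.574, -0.0114, 0.1183]
tool_rot: [-3.141, -0.004, 0.007]
force: [-0.5, -0.4, -2.0]
grip_width: 0.0434
finger_force: 51.2
```

```bash
python3 -m creep '[[[1,-0.005,-0.02,0,0,0,0],[1,-0.0095,-0.035,0,0,0,0],[1,-0.0095,-0.035,0,0,0,0],[1,-0.0095,-0.035,0,0,0,0],[1,-0.0095,-0.036,0,0,0,0],[1,-0.0095,-0.036,0,0,0,0],[1,-0.0095,-0.036,0,0,0,0],[1,-0.0095,-0.035,0,0,0,0],[1,-0.0085,-0.032,0,0,0,0],[1,-0.005,-0.0159,0,0,0,0]]]' && python3 -m creep '[[[1,0,0,0,0,0,0],[1,0,0,0.02,0,0,0],[1,0,0,0.03,0,0,0],[1,0,0,0.02,0,0,0],[1,0,0,0,0,0,0],[1,0,0,0,0,0,0]]]'
```

```text
clock: 25.9
position: [0.4842, 0.3068, 0.1146]
tool_rot: [3.142, 0.001, 0.01]
force: [0.2, -0.9, -1.3]
grip_width: 0.0435
finger_force: 51.2
clock: 26.5
position: [0.4862, 0.3028, 0.0458]
tool_rot: [3.141, -0.0, 0.005]
force: [-0.6, 0.0, -1.0]
grip_width: 0.0436
finger_force: 51.3
```

Run:
```python
from h import *
np.set_printoptions(precision=4,suppress=True)
f=grab_frame("side"); 
im=f["image"][240:420,220:460,::-1]; cv2.imwrite("pics/side3.png",cv2.resize(im,None,fx=3,fy=3,interpolation=cv2.INTER_CUBIC))
o=outline_of(f,"reference")
if o:
    P=cloud(f,o[0]["region"]); print(np.percentile(P,[3,50,97],axis=0))
print(observe()["qpos"])
```

```text
[[0.4625 0.2665 0.0308]
 [0.4705 0.3118 0.0676]
 [0.5068 0.3298 0.0944]]
[-1.1905  0.9011  0.8198  1.8939 -0.9406  0.7882 -1.4005]
```

View pics/side3.png

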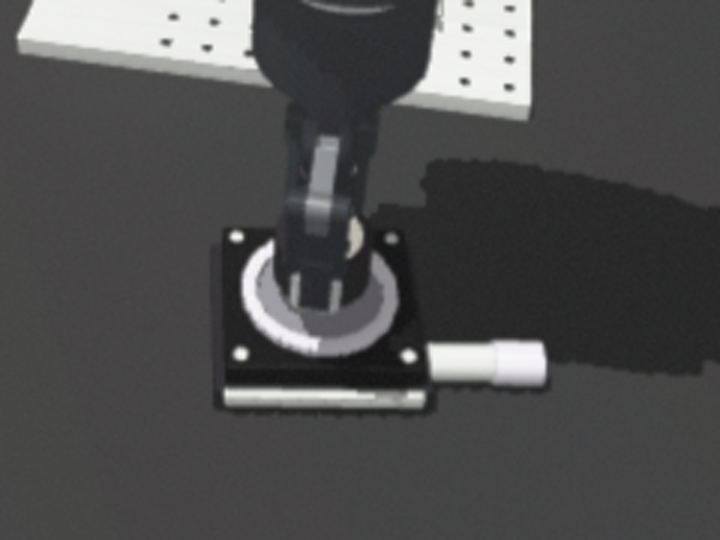

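The crop shows the puck held level above the ring, whose centre is at about (320,295).

```bash
python3 -m creep '[[[1,-0.0003,-0.0008,0.007,0,0,0],[1,0,0,0.003,0,0,0],[1,0,0,0.0015,0,0,0],[1,0,0,0.001,0,0,0],[1,0,0,0,0,0,0],[1,0,0,0,0,0,0]]]'; python3 -m creep '[[[1,0,0,0.001,0,0,0],[1,0,0,0,0,0,0],[1,0,0,0,0,0,0]]]'
```

```text
clock: 27.2
position: [0.4854, 0.3048, 0.0329]
tool_rot: [-3.142, -0.0, 0.007]
force: [-0.3, 0.4, -0.1]
grip_width: 0.0433
finger_force: 51.3
clock: 27.5
position: [0.4855, 0.3048, 0.0322]
tool_rot: [-3.141, -0.0, 0.007]
force: [-2.6, -0.4, 7.2]
grip_width: 0.0434
finger_force: 52.3
```

```bash
python3 -m creep '[[[-0.5,0,0,0,0,0,0],[-0.5,0,0,0,0,0,0],[-0.5,0,0,0,0,0,0],[-0.5,0,0,0,0,0,0]]]' && python3 -m creep '[[[-0.5,0,0,-0.01,0,0,0],[-0.5,0,0,-0.03,0,0,0],[-0.5,0,0,-0.05,0,0,0],[-0.5,0,0,-0.05,0,0,0],[-0.5,0,0,-0.05,0,0,0],[-0.5,0,0.045,0,0,0,0],[-0.5,0,0.045,0,0,0,0],[-0.5,0,0.045,0,0,0,0],[-0.5,0,0.045,0,0,0,0],[-0.5,0,0.045,0,0,0,0]]]'
cat > m3.py <<'E'
from h import *
from meas import rect
np.set_printoptions(precision=4,suppress=True)
for n in("top","side"):
    f=grab_frame(n); save(f,n+"4"); C=cloud(f)
    w=C[(np.hypot(C[:,0]-.4858,C[:,1]-.3039)<.04)&(C[:,2]>.048)&(C[:,2]<.07)]; print(n,"ref",len(w),rect(w) if len(w)>5 else 0,np.percentile(w[:,2],[5,50,95]) if len(w) else 0)
    for t,(x,y) in {"filter":(.5743,-.3064),"tube":(.490,-.3127),"iris":(.4055,-.3181)}.items():
        d=C[(abs(C[:,0]-x)<.03)&(abs(C[:,1]-y)<.03)]; h=d[(d[:,2]>.075)]
        print(n,t,len(h),rect(h) if len(h)>10 else 0,h.min(0) if len(h) else 0,h.max(0) if len(h) else 0)
E
python3 m3.py
```

```text
clock: 27.9
position: [0.4853, 0.3048, 0.0318]
tool_rot: [3.142, -0.0, 0.007]
force: [-0.2, 0.3, 0.8]
grip_width: 0.0642
finger_force: 0.0
clock: 28.9
position: [0.4864, 0.078, 0.2224]
tool_rot: [-3.141, -0.0, 0.007]
force: [1.2, -1.0, -0.8]
grip_width: 0.064
finger_force: 0.0
top ref 0 0 0
top filter 359 (array([ 574.5, -306.7]), array([21.7, 42.9]), 89.77) [ 0.553  -0.3176  0.075 ] [ 0.596  -0.2957  0.1147]
top tube 504 (array([ 488.7, -311.1]), array([37.8, 42.7]), 1.9) [ 0.4693 -0.3318  0.076 ] [ 0.5081 -0.2903  0.1154]
top iris 234 (array([ 405.4, -316.1]), array([38.7, 14.2]), 1.01) [ 0.3859 -0.3234  0.0751] [ 0.4248 -0.3091  0.1192]
side ref 765 (array([484.6, 305.2]), array([45.1, 45.4]), 36.42) [0.0507 0.0566 0.0582]
side filter 364 (array([ 573.7, -306.5]), array([44.2, 27.4]), 1.2) [ 0.5516 -0.3204  0.0751] [ 0.5958 -0.2925  0.1159]
side tube 99 (array([ 475.6, -310.8]), array([46. , 14.9]), 87.65) [ 0.4687 -0.334   0.0757] [ 0.4837 -0.2878  0.1093]
side iris 238 (array([ 404.3, -315.1]), array([39.3, 16.9]), 3.75) [ 0.3846 -0.3232  0.0753] [ 0.4237 -0.3059  0.1213]
```

View pics/side4.png

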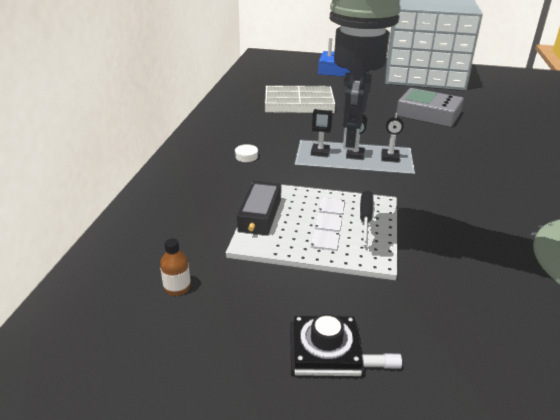

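The side view shows the puck seated in the ring at (327,332) and the optics upright on the mat. Next I return the filter holder.

```bash
python3 -m creep '[[[-0.4,0,0,0,0,0,-8.2],[-0.4,0,0,0,0,0,-8.2],[-0.4,0,0,0,0,0,-8.2],[-0.4,0,0,0,0,0,-8.2],[-0.4,0,0,0,0,0,-8.2],[-0.4,0,0,0,0,0,-8.2],[-0.4,0,0,0,0,0,-8.2],[-0.4,0,0,0,0,0,-8.2],[-0.4,0,0,0,0,0,-8.2],[-0.4,0,0,0,0,0,-8.2]]]' && python3 -m creep '[[[-0.4,0,0,0,0,0,-8],[-0.4,-0.035,0.008,0,0,0,0],[-0.4,-0.04,0.009,0,0,0,0],[-0.4,-0.04,0.009,0,0,0,0],[-0.4,-0.04,0.009,0,0,0,0],[-0.4,-0.04,0.009,0,0,0,0],[-0.4,-0.04,0.009,0,0,0,0],[-0.4,-0.04,0.009,0,0,0,0],[-0.4,-0.04,0.009,0,0,0,0],[-0.4,-0.04,0.009,0,0,0,0]]]' && python3 -m creep '[[[-0.4,-0.0306,0.0055,0,0,0,0],[-0.4,0,0,0,0,0,0],[-0.4,0,0,0,0,0,0],[-0.4,0,0,0,0,0,0]]]'
```

```text
clock: 30.0
position: [0.4868, 0.0796, 0.2224]
tool_rot: [3.141, 0.0, 1.443]
force: [0.0, 0.3, 0.4]
grip_width: 0.0601
finger_force: 0.0
clock: 31.0
position: [0.5693, -0.2764, 0.2224]
tool_rot: [3.142, 0.0, 1.577]
force: [0.2, 0.6, 0.6]
grip_width: 0.0597
finger_force: 0.0
clock: 31.4
position: [0.5751, -0.3041, 0.222]
tool_rot: [-3.142, -0.0, 1.578]
force: [-0.6, 0.7, -0.6]
grip_width: 0.0601
finger_force: 0.0
```

```bash
python3 -m creep '[[[-0.4,-0.0023,-0.0005,0.03,0,0,0],[-0.4,0,0,0.045,0,0,0],[-0.4,0,0,0.04,0,0,0],[-0.4,0,0,0.025,0,0,0],[-0.4,0,0,0.012,0,0,0],[-0.4,0,0,0.0035,0,0,0],[-0.4,0,0,0,0,0,0],[-0.4,0,0,0,0,0,0]]]' && python3 -m creep '[[[1,0,0,0,0,0,0],[1,0,0,0,0,0,0],[1,0,0,0,0,0,0],[1,0,0,0,0,0,0],[1,0,0,0,0,0,0],[1,0,0,0,0,0,0]]]' 50 && python3 -m creep '[[[1,0,0,-0.01,0,0,0],[1,0,0,-0.03,0,0,0],[1,0,0,-0.04,0,0,0],[1,0,0,-0.04,0,0,0],[1,0,0,-0.02,0,0,0],[1,0,0,0,0,0,0],[1,0,0,0,0,0,0]]]'
```

```text
clock: 32.2
position: [0.5753, -0.3077, 0.0678]
tool_rot: [3.14, 0.001, 1.578]
force: [0.7, 0.1, 0.4]
grip_width: 0.0599
finger_force: 0.0
clock: 32.8
position: [0.575, -0.3078, 0.0676]
tool_rot: [3.14, 0.0, 1.578]
force: [-3.2, 1.5, 9.2]
grip_width: 0.0434
finger_force: 50.1
clock: 33.5
position: [0.5745, -0.3072, 0.2064]
tool_rot: [3.141, -0.0, 1.578]
force: [-0.3, 0.4, -4.0]
grip_width: 0.0438
finger_force: 52.2
```

```bash
python3 -m creep '[[[1,0.02,-0.003,0,0,0,0],[1,0.04,-0.006,0,0,0,0],[1,0.041,-0.006,0,0,0,0],[1,0.041,-0.006,0,0,0,0],[1,0.041,-0.006,0,0,0,0],[1,0.041,-0.006,0,0,0,0],[1,0.041,-0.006,0,0,0,0],[1,0.041,-0.006,0,0,0,0],[1,0.035,-0.006,0,0,0,0],[1,0.0256,-0.0042,0,0,0,0]]]' && python3 -m creep '[[[1,0,0,0,0,0,0],[1,0,0,0,0,0,0],[1,0,0,0.03,0,0,0],[1,0,0,0.04,0,0,0],[1,0,0,0.03,0,0,0],[1,0,0,0.015,0,0,0],[1,0,0,0,0,0,0],[1,0,0,0,0,0,0],[1,0,0,0,0,0,0]]]'
```

```text
clock: 34.5
position: [0.5155, 0.0612, 0.2052]
tool_rot: [-3.139, 0.0, 1.58]
force: [-0.3, 0.5, -2.4]
grip_width: 0.0437
finger_force: 52.0
clock: 35.4
position: [0.5174, 0.0582, 0.0922]
tool_rot: [3.14, -0.0, 1.577]
force: [-0.7, -0.2, -1.9]
grip_width: 0.0436
finger_force: 52.1
```

```bash
python3 -m creep '[[[1,0.001,-0.0002,0.004,0,0,0],[1,0,0,0.0025,0,0,0],[1,0,0,0.001,0,0,0],[1,0,0,0,0,0,0],[1,0,0,0,0,0,0]]]'
cat > m4.py <<'E'
from h import *
import sys
np.set_printoptions(precision=4,suppress=True)
x,y=float(sys.argv[1]),float(sys.argv[2])
print(observe()["position"])
for n in sys.argv[3:]:
    f=grab_frame(n); C=cloud(f); b=.002 if n=="side" else 0
    d=C[(abs(C[:,0]-x)<.034)&(abs(C[:,1]-y)<.029)]
    for nm,lo,hi in(("plate",.016,.024),("base",.025,.036),("head",.095,.126)):
        h=d[(d[:,2]>lo+b)&(d[:,2]<hi+b)]
        if len(h)>10: a,c=h.min(0),h.max(0); print(n,nm,len(h),"min",a[:2],"max",c[:2],"mid",(a+c)[:2]/2,"ztop",np.percentile(h[:,2],95))
E
python3 m4.py .517 .0604 side top
```

```text
clock: 35.9
position: [0.5166, 0.0597, 0.0838]
tool_rot: [3.142, 0.0, 1.578]
force: [0.1, 0.1, -3.0]
grip_width: 0.0437
finger_force: 52.2
[0.5166 0.0597 0.0838]
side plate 151 min [0.4925 0.0365] max [0.5405 0.0858] mid [0.5165 0.0611] ztop 0.025151003457730123
side base 349 min [0.4945 0.0359] max [0.5366 0.0831] mid [0.5156 0.0595] ztop 0.03686922216539387
side head 552 min [0.4832 0.0516] max [0.5509 0.0731] mid [0.517  0.0623] ztop 0.12609196082252863
```

```bash
python3 -m creep '[[[1,0,0.0008,0,0,0,0],[1,0,0,0.0008,0,0,0],[1,0,0,0,0,0,0],[1,0,0,0,0,0,0]]]'; python3 -m creep '[[[1,0,0,0.0007,0,0,0],[1,0,0,0,0,0,0],[1,0,0,0,0,0,0]]]'
```

```text
clock: 36.4
position: [0.5176, 0.0597, 0.0835]
tool_rot: [3.141, -0.0, 1.578]
force: [-2.8, 0.1, 12.8]
grip_width: 0.0435
finger_force: 53.8
clock: 36.7
position: [0.5176, 0.0597, 0.0835]
tool_rot: [3.141, -0.001, 1.577]
force: [-8.4, 0.1, 29.3]
grip_width: 0.0435
finger_force: 55.8
```

```bash
python3 -m creep '[[[1,0,0,-0.001,0,0,0],[-0.4,0,0,0,0,0,0],[-0.4,0,0,0,0,0,0],[-0.4,0,0,0,0,0,0],[-0.4,0,0,0,0,0,0],[-0.4,0,0,-0.02,0,0,0],[-0.4,0,0,-0.04,0,0,0],[-0.4,0,0,-0.04,0,0,0],[-0.4,0,0,-0.02,0,0,0]]]' && python3 -m creep '[[[-0.4,-0.0374,-0.0038,0,0,0,0],[-0.4,-0.04,-0.003,0,0,0,0],[-0.4,-0.04,-0.003,0,0,0,0],[-0.4,-0.04,-0.003,0,0,0,0],[-0.4,-0.04,-0.003,0,0,0,0],[-0.4,-0.04,-0.003,0,0,0,0],[-0.4,-0.04,-0.003,0,0,0,0],[-0.4,-0.04,-0.003,0,0,0,0],[-0.4,-0.035,-0.003,0,0,0,0],[-0.4,-0.02,-0.003,0,0,0,0]]]' && python3 -m creep '[[[-0.4,0,0,0,0,0,0],[-0.4,0,0,0,0,0,0],[-0.4,0,0,0,0,0,0]]]'; python3 m4.py .517 .0604 side top
```

```text
clock: 37.6
position: [0.5182, 0.0595, 0.206]
tool_rot: [3.139, -0.001, 1.577]
force: [0.1, -0.2, -0.8]
grip_width: 0.0599
finger_force: 0.0
clock: 38.6
position: [0.4882, -0.3159, 0.2033]
tool_rot: [-3.141, 0.001, 1.575]
force: [0.3, 0.7, 0.8]
grip_width: 0.0598
finger_force: 0.0
clock: 38.9
position: [0.4895, -0.3118, 0.2032]
tool_rot: [-3.141, -0.001, 1.579]
force: [-0.5, -0.4, -0.0]
grip_width: 0.0598
finger_force: 0.0
[ 0.4895 -0.3118  0.2032]
side plate 156 min [0.4924 0.0367] max [0.5405 0.0868] mid [0.5164 0.0618] ztop 0.025377275136029446
side base 350 min [0.4955 0.0374] max [0.5376 0.0838] mid [0.5166 0.0606] ztop 0.03652893575399026
side head 358 min [0.4946 0.0495] max [0.5385 0.0729] mid [0.5165 0.0612] ztop 0.12659339748737408
top plate 67 min [0.4879 0.036 ] max [0.5437 0.0838] mid [0.5158 0.0599] ztop 0.02099192597206539
top base 150 min [0.4984 0.0389] max [0.5389 0.0533] mid [0.5186 0.0461] ztop 0.0348905403894327
top head 49 min [0.4967 0.0483] max [0.5402 0.0695] mid [0.5184 0.0589] ztop 0.12586571962595702
```

```bash
python3 -m creep '[[[-0.4,0,0,0.03,0,0,0],[-0.4,0,0,0.04,0,0,0],[-0.4,0,0,0.035,0,0,0],[-0.4,0,0,0.02,0,0,0],[-0.4,0,0,0.011,0,0,0],[-0.4,0,0,0,0,0,0],[-0.4,0,0,0,0,0,0]]]' && python3 -m creep '[[[1,0,0,0,0,0,0],[1,0,0,0,0,0,0],[1,0,0,0,0,0,0],[1,0,0,0,0,0,0],[1,0,0,0,0,0,0],[1,0,0,0,0,0,0]]]' 50 && python3 -m creep '[[[1,0,0,-0.01,0,0,0],[1,0,0,-0.03,0,0,0],[1,0,0,-0.04,0,0,0],[1,0,0,-0.04,0,0,0],[1,0,0,-0.02,0,0,0],[1,0,0,0,0,0,0],[1,0,0,0,0,0,0]]]'
```

```text
clock: 39.7
position: [0.4897, -0.3131, 0.0682]
tool_rot: [3.141, 0.001, 1.578]
force: [0.1, -0.0, 0.3]
grip_width: 0.0597
finger_force: 0.0
clock: 40.3
position: [0.4898, -0.3132, 0.0686]
tool_rot: [3.14, 0.001, 1.578]
force: [-1.6, 1.5, 9.5]
grip_width: 0.0368
finger_force: 49.0
clock: 41.0
position: [0.4892, -0.3126, 0.2075]
tool_rot: [3.141, -0.0, 1.578]
force: [0.0, 0.0, -3.4]
grip_width: 0.0365
finger_force: 50.9
```

```bash
python3 -m creep '[[[1,0.02,0.002,0,0,0,0],[1,0.034,0.0033,0,0,0,0],[1,0.035,0.0034,0,0,0,0],[1,0.035,0.0034,0,0,0,0],[1,0.035,0.0034,0,0,0,0],[1,0.035,0.0034,0,0,0,0],[1,0.035,0.0034,0,0,0,0],[1,0.035,0.0034,0,0,0,0],[1,0.03,0.0029,0,0,0,0],[1,0.02,0.0017,0,0,0,0]]]' && python3 -m creep '[[[1,0,0,0,0,0,0],[1,0,0,0,0,0,0],[1,0,0,0.03,0,0,0],[1,0,0,0.04,0,0,0],[1,0,0,0.03,0,0,0],[1,0,0,0.016,0,0,0],[1,0,0,0.004,0,0,0],[1,0,0,0.002,0,0,0],[1,0,0,0,0,0,0],[1,0,0,0,0,0,0]]]';  python3 m4.py .5175 .0025 side top
```

```text
clock: 42.0
position: [0.5167, 0.0037, 0.2061]
tool_rot: [-3.139, 0.0, 1.58]
force: [0.1, -0.8, -3.1]
grip_width: 0.0367
finger_force: 50.8
clock: 43.0
position: [0.5177, 0.0012, 0.0861]
tool_rot: [3.14, -0.0, 1.578]
force: [0.1, 0.4, -2.2]
grip_width: 0.037
finger_force: 50.7
[0.5177 0.0012 0.0861]
side plate 52 min [ 0.4929 -0.0189] max [0.5408 0.0263] mid [0.5168 0.0037] ztop 0.025421500847858755
side base 165 min [ 0.4951 -0.0167] max [0.5371 0.0255] mid [0.5161 0.0044] ztop 0.037710323626234124
side head 500 min [ 0.4854 -0.0207] max [0.5492 0.0245] mid [0.5173 0.0019] ztop 0.12696514562333808
```

```bash
python3 -m creep '[[[1,0,0.0006,0.001,0,0,0],[1,0,0,0.0007,0,0,0],[1,0,0,0,0,0,0],[1,0,0,0,0,0,0]]]'
```

```text
clock: 43.5
position: [0.5183, 0.0014, 0.0845]
tool_rot: [3.141, -0.001, 1.578]
force: [-5.7, 1.0, 20.6]
grip_width: 0.0367
finger_force: 53.1
```

```bash
python3 -m creep '[[[1,0,0,-0.0007,0,0,0],[-0.4,0,0,0,0,0,0],[-0.4,0,0,0,0,0,0],[-0.4,0,0,0,0,0,0],[-0.4,0,0,0,0,0,0],[-0.4,0,0,-0.02,0,0,0],[-0.4,0,0,-0.04,0,0,0],[-0.4,0,0,-0.04,0,0,0],[-0.4,0,0,-0.02,0,0,0]]]' && python3 -m creep '[[[-0.4,-0.02,-0.0072,0,0,0,0],[-0.4,-0.035,-0.0125,0,0,0,0],[-0.4,-0.035,-0.0125,0,0,0,0],[-0.4,-0.036,-0.013,0,0,0,0],[-0.4,-0.036,-0.013,0,0,0,0],[-0.4,-0.036,-0.013,0,0,0,0],[-0.4,-0.036,-0.013,0,0,0,0],[-0.4,-0.036,-0.013,0,0,0,0],[-0.4,-0.03,-0.0108,0,0,0,0],[-0.4,-0.0207,-0.0071,0,0,0,0]]]' && python3 -m creep '[[[-0.4,0,0,0,0,0,0],[-0.4,0,0,0,0,0,0],[-0.4,0,0,0,0,0,0]]]'; python3 m4.py .5175 .0025 side top
```

```text
clock: 44.4
position: [0.5186, 0.001, 0.207]
tool_rot: [3.139, -0.0, 1.577]
force: [-0.1, 0.2, 0.0]
grip_width: 0.06
finger_force: 0.0
clock: 45.4
position: [0.4038, -0.3223, 0.2044]
tool_rot: [-3.142, 0.0, 1.576]
force: [-0.0, 0.7, -0.4]
grip_width: 0.0598
finger_force: 0.0
clock: 45.7
position: [0.4054, -0.3194, 0.2042]
tool_rot: [-3.141, -0.0, 1.579]
force: [0.2, -0.4, 0.7]
grip_width: 0.0598
finger_force: 0.0
[ 0.4054 -0.3194  0.2042]
side plate 55 min [ 0.493  -0.0193] max [0.5407 0.0284] mid [0.5169 0.0046] ztop 0.025422634473365457
side base 161 min [ 0.4955 -0.0173] max [0.5373 0.0253] mid [0.5164 0.004 ] ztop 0.036691180067561883
side head 293 min [ 0.4974 -0.0205] max [0.5355 0.0251] mid [0.5165 0.0023] ztop 0.12544321506835035
top plate 102 min [ 0.4868 -0.0218] max [0.5505 0.0262] mid [0.5186 0.0022] ztop 0.021232862748413114
top head 461 min [ 0.4996 -0.0183] max [0.5365 0.0219] mid [0.5181 0.0018] ztop 0.12347984174101874
```

```bash
python3 -m creep '[[[-0.4,0.001,0,0.03,0,0,0],[-0.4,0,0,0.04,0,0,0],[-0.4,0,0,0.035,0,0,0],[-0.4,0,0,0.02,0,0,0],[-0.4,0,0,0.0115,0,0,0],[-0.4,0,0,0,0,0,0],[-0.4,0,0,0,0,0,0]]]' && python3 -m creep '[[[1,0,0,0,0,0,0],[1,0,0,0,0,0,0],[1,0,0,0,0,0,0],[1,0,0,0,0,0,0],[1,0,0,0,0,0,0],[1,0,0,0,0,0,0]]]' 50 && python3 -m creep '[[[1,0,0,-0.01,0,0,0],[1,0,0,-0.03,0,0,0],[1,0,0,-0.04,0,0,0],[1,0,0,-0.02,0,0,0],[1,0,0,0,0,0,0],[1,0,0,0,0,0,0]]]'
```

```text
clock: 46.5
position: [0.4054, -0.3193, 0.0686]
tool_rot: [3.141, 0.0, 1.578]
force: [-0.1, 0.7, 1.0]
grip_width: 0.0598
finger_force: 0.0
clock: 47.1
position: [0.4056, -0.3196, 0.0691]
tool_rot: [3.14, 0.001, 1.578]
force: [-2.8, 1.3, 12.3]
grip_width: 0.0386
finger_force: 48.7
clock: 47.7
position: [0.4052, -0.3188, 0.1681]
tool_rot: [3.141, -0.0, 1.578]
force: [-0.1, -1.0, -2.8]
grip_width: 0.0381
finger_force: 51.1
```

```bash
python3 -m creep '[[[1,0.015,0.0065,0,0,0,0],[1,0.03,0.013,0,0,0,0],[1,0.03,0.013,0,0,0,0],[1,0.03,0.013,0,0,0,0],[1,0.03,0.013,0,0,0,0],[1,0.03,0.0132,0,0,0,0],[1,0.03,0.0132,0,0,0,0],[1,0.03,0.0132,0,0,0,0],[1,0.0228,0.01,0,0,0,0],[1,0.015,0.0066,0,0,0,0]]]' && python3 -m creep '[[[1,0,0,0,0,0,0],[1,0,0,0,0,0,0],[1,0,0,0.03,0,0,0],[1,0,0,0.03,0,0,0],[1,0,0,0.015,0,0,0],[1,0,0,0.005,0,0,0],[1,0,0,0.002,0,0,0],[1,0,0,0,0,0,0],[1,0,0,0,0,0,0]]]';  python3 m4.py .518 -.0553 side top
```

```text
clock: 48.7
position: [0.5179, -0.0537, 0.1668]
tool_rot: [-3.14, -0.0, 1.579]
force: [0.3, 0.2, -2.0]
grip_width: 0.0381
finger_force: 51.0
clock: 49.6
position: [0.5183, -0.0558, 0.0866]
tool_rot: [3.14, -0.0, 1.577]
force: [-0.1, -0.1, -1.7]
grip_width: 0.0379
finger_force: 51.0
[ 0.5183 -0.0558  0.0866]
side plate 23 min [ 0.4934 -0.0796] max [ 0.4985 -0.0326] mid [ 0.4959 -0.0561] ztop 0.02417923417407829
side base 26 min [ 0.4954 -0.0754] max [ 0.4996 -0.0318] mid [ 0.4975 -0.0536] ztop 0.037646631431616395
side head 431 min [ 0.485  -0.0634] max [ 0.5505 -0.0416] mid [ 0.5178 -0.0525] ztop 0.12680332265340327
```

```bash
python3 -m creep '[[[1,-0.001,0.0006,0,0,0,0],[1,0,0,0.001,0,0,0],[1,0,0,0.0007,0,0,0],[1,0,0,0,0,0,0],[1,0,0,0,0,0,0]]]'
```

```text
clock: 50.2
position: [0.5188, -0.0567, 0.085]
tool_rot: [3.141, -0.0, 1.577]
force: [-5.5, 1.5, 20.7]
grip_width: 0.0386
finger_force: 53.0
```

Contact confirmed. I release it, retreat clear of the board and check.

```bash
python3 -m creep '[[[1,0,0,-0.0007,0,0,0],[-0.4,0,0,0,0,0,0],[-0.4,0,0,0,0,0,0],[-0.4,0,0,0,0,0,0],[-0.4,0,0,0,0,0,0],[-0.4,0,0,-0.02,0,0,0],[-0.4,0,0,-0.04,0,0,0],[-0.4,0,0,-0.05,0,0,0],[-0.4,0,0,-0.03,0,0,0]]]' && python3 -m creep '[[[-0.4,-0.02,-0.008,0,0,0,0],[-0.4,-0.04,-0.015,0,0,0,0],[-0.4,-0.04,-0.015,0,0,0,0],[-0.4,-0.04,-0.015,0,0,0,0],[-0.4,-0.04,-0.015,0,0,0,0],[-0.4,-0.04,-0.015,0,0,0,0],[-0.4,-0.04,-0.015,0,0,0,0],[-0.4,-0.02,-0.008,0,0,0,0],[-0.4,0,0,0,0,0,0],[-0.4,0,0,0,0,0,0]]]'; python3 m4.py .518 -.0553 side top; python3 meas.py | grep -E "lens_tube|iris|filter|\[0\.[45]"
python3 - <<'E'
from h import *
a=grab_frame("top");b=grab_frame("side")
c=np.vstack([cv2.resize(a["image"][150:325,80:330],(560,392)),cv2.resize(b["image"][180:360,180:430],(560,403))[:205]])
cv2.imwrite("pics/end.png",c[:600,:,::-1])
E
```

```text
clock: 51.1
position: [0.5189, -0.0571, 0.2277]
tool_rot: [3.14, 0.0, 1.577]
force: [-0.0, 0.0, -0.3]
grip_width: 0.0598
finger_force: 0.0
clock: 52.1
position: [0.4143, -0.3373, 0.2246]
tool_rot: [-3.141, -0.0, 1.577]
force: [-0.6, 0.7, -0.4]
grip_width: 0.0597
finger_force: 0.0
[ 0.4143 -0.3373  0.2246]
side plate 24 min [ 0.4935 -0.0805] max [ 0.4986 -0.0314] mid [ 0.496  -0.0559] ztop 0.023132715019669826
side base 24 min [ 0.4959 -0.0748] max [ 0.4996 -0.0317] mid [ 0.4977 -0.0532] ztop 0.03678101201546241
side head 218 min [ 0.4976 -0.0625] max [ 0.5366 -0.0449] mid [ 0.5171 -0.0537] ztop 0.1255193449112434
top plate 106 min [ 0.4878 -0.0797] max [ 0.5439 -0.0276] mid [ 0.5158 -0.0536] ztop 0.02128688916428982
top base 269 min [ 0.4985 -0.0763] max [ 0.5395 -0.034 ] mid [ 0.519  -0.0552] ztop 0.034861677042446866
top head 156 min [ 0.4988 -0.0615] max [ 0.5372 -0.0488] mid [ 0.518  -0.0552] ztop 0.12407242768406526
top lens_tube 473 box [ 0.4996 -0.0183  0.1061] [0.5365 0.0219 0.1318] mask (485, array([[ 0.4996, -0.0182,  0.0299],
top iris 159 box [ 0.4988 -0.0614  0.0975] [ 0.5373 -0.0488  0.1358] mask (418, array([[ 0.5007, -0.076 ,  0.03  ],
top filter_holder 319 box [0.496  0.0483 0.088 ] [0.5401 0.0709 0.1306] mask (499, array([[0.4922, 0.0391, 0.0123],
       [0.5385, 0.0692, 0.1292]]))
side lens_tube 307 box [ 0.4974 -0.0189  0.1038] [0.5355 0.0244 0.1335] mask (473, array([[ 0.4972, -0.0167,  0.0249],
side iris 227 box [ 0.4977 -0.0628  0.0979] [ 0.5364 -0.0449  0.138 ] mask (247, array([[ 0.4976, -0.2866,  0.0051],
side filter_holder 696 box [0.4946 0.0473 0.0882] [0.5386 0.0734 0.1318] mask (1221, array([[0.4956, 0.0463, 0.0251],
       [0.5368, 0.0805, 0.1306]]))
```

View pics/end.png

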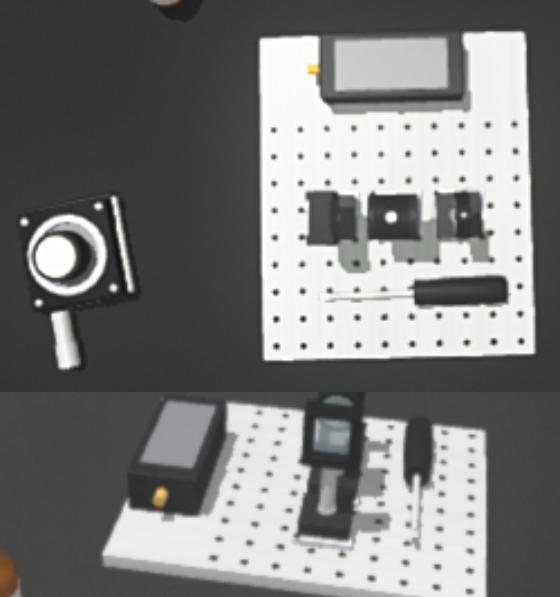

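The final picture shows the three optics on their plates at (330,217), (394,215) and (460,214). The puck sits inside the ring at (60,255) and the driver is untouched.

```bash
python3 -c "from workcell import *; print(job_done())"
```

```text
the job is handed in; nothing more can be done
None
```

The job is handed in after about 52 s of robot time: the reference sits flat in the nest and all three optics are back on their own base plates, centred to about 1 mm by the camera measurements and facing along the beam.

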